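# Snap the top cover of a drive enclosure shut

### The arm

A 6-joint arm with a two-finger parallel gripper is mounted at the origin on the work surface. World frame = base frame: x ahead of the robot, y to its left, z up, the work surface at z = 0. Lengths are in m, angles in rad, forces in N, time in s.
With the tool pointing down it reaches from about 0.35 to 0.975 m from the base axis. Payload 4.9 kg.
Tool frame: the origin (TCP) lies midway between the tips of the shut fingers; the grasp point (between the pads) lies 19 mm behind it; z points along the fingers, y is the line along which they close (so a half turn about z gives the same grasp; the last joint's range is limited). The gripper opens to 85 mm and grips with 20 to 120 N. Pads are 22 mm wide; open, the fingers measure 114 mm over their backs; the gripper's body (76 mm by 85 mm) begins 54 mm behind the grasp point. The pads swing forward as they close: fully open they stand 13 mm farther back than shut.
Start: joints at [0.992, 0.053, 1.613, -0, 1.476, -0.119], TCP at [0.277, 0.56, 0.231] pointing down, gripper open.
Joint ranges: [-3.01, 3.01], [-1.01, 2.22], [0.06, 2.58], [-1.02, 4.17], [0.09, 2.62], [-3.14, 3.14]. Speed limits (rad/s): [2.57, 2.57, 3.14, 3.14, 3.14, 3.14].

### API

Orientations are given as a unit quaternion [w, x, y, z].
In Python, from plant import state, grab_frame, camera_info, job_done, spot_in, masks_of, pinpoint gives the robot as it stands.
- The arm moves only by the shell command python3 -m handwheel 'ROWS' [OPENING]. ROWS is JSON, a list that holds one entry, the list of rows, each a list of 6 numbers: the shift along the world's x, y, z in m, then the turn, a rotation vector about the world's x, y, z in degrees. In form: [[[tx, ty, tz, ax, ay, az], ...]]. A call has 1 to 20 rows; each row shifts and turns the commanded pose from where the row before left it; what a row does not reach is not made up. A row lasts 1/12 s, in which the tool goes at most 41.7 mm and 7.16 degrees, less where a joint would pass 70% of its speed; a pose out of reach is approached as far as the arm can. A call is refused whole if a number of a shift passes 0.0417 or a number of a turn 7.16, either way. A call with a gripper value outside its range is refused whole. OPENING is the opening, from 0 (shut) to 1 (fully open), set as the call begins (- or left out, the last holds). The fingers move at their own pace and stop on an object; the grip force is fixed at half the most. Time passes only in rows, so rows that do not move let the fingers close. It gives the time, the measured TCP pose, the force, the opening and the grip force at its end, in the units of the state.
- state(): the state, without advancing time (a new reading comes with each control period).
- grab_frame(name): name is "side" or "top"; returns (picture, depth): 420x560x3 uint8, blue, green, red; 420x560 float32, m along the optical axis (not along the pixel's ray), 0 where there is no reading.
- camera_info(name): a dict with "fx", "fy", "cx", "cy" (pixels), "T" (4x4, takes a point from camera to world coordinates). Camera axes: x right, y up, looking along -z (the intrinsics and any distortion apply to the point x, -y, -z); pixel columns grow to the right and rows downward; lengths in m; the calibration is good to about 2 mm. A picture is of the moment at which its call begins. camera_info takes no time and is no camera call.
- job_done(): hands the job in; it is judged then, once.
Trained networks look in the newest picture that a camera, given by its name, has taken for a name from the list of things; names that differ only in an ending like _2 or _b are one class to them, and where a whole thing is asked for, a point or a joint stands for the part that bears it (a point fixed in the world has none). Each returns a list of dicts, best first, with "conf" (0 to 1); they miss things now and then, are a little off and sometimes report something else, mostly with a low value. They report only what shows in the picture. A call takes as long as a camera call. They do not tell look-alikes from the thing itself.
- spot_in(camera, thing): "box" ([left, top, width, height] in pixels, round what is visible of it).
- masks_of(camera, thing): "region" (420x560 bool, what is visible of it) and "box" ([left, top, width, height] in pixels, round what is visible of it).
- pinpoint(camera, thing): "position" ([column, row] in pixels: a listed point, or the origin of a listed thing).
The state is a dict: "time": time; "joint_pos": joint angles; "joint_vel": joint speeds; "joint_efforts": joint torques, N m; "tool_pos": TCP position; "tool_rot": TCP orientation; "contact_force": force on the tool from outside, world axes, zero at the start; "ft_torque": the same for the moment, N m; "gripper_width": opening from 0.0 (shut) to 1.0 (fully open); "grasp_force": force on a finger pad.
Only numpy, scipy, OpenCV 4.12 (cv2) and the standard library are available. Lean on these libraries where they do the work, as an engineer would, in place of code of your own. Each camera call takes 0.05 s, during which the arm holds its last target. There are 200 camera calls.

### The job

Snap the enclosure's top cover shut: with a fingertip press down each of its four raised rim sections until it clicks fully home, beginning with the one above the front latch and going round clockwise as seen from above, one after the other. Leave the enclosure standing where it is, neither lifted nor shoved along, and leave the drives, pen holder, mug, jar and screwdriver around it alone. Finish clear of everything.

Things in the scene. Friction and masses are not known exactly. Their poses are not given: they have to be found in the camera images.
- enclosure: Silver drive enclosure, 184 x 134 mm over the lips, 66 mm tall, about 1.5 kg, loose on a fixed 3 mm black silicone pad. Origin: centre of its underside, z up; its -x axis points to its front, where the latch is. Along each top edge runs one straight grey rim section, its top 66 mm above the underside when unclipped, 60 mm when shut. Nothing else of the top moves.
- panel (a point): Centre of the flat silver vented panel on top of the enclosure, 58 mm above its underside, 130 x 80 mm, fixed, with the four rim sections around it. The fixed corner squares (22 mm) between the sections' ends are 57 mm high. Axes as the enclosure's.
- latch (a point): Outer end of the steel latch paddle that sticks out 14 mm from the middle of the enclosure's front, 34 mm wide, 32 mm above the underside, fixed here. Marks which side is the front.
- rim_front (a point): Centre of the top face of the grey rim section at the front, above the latch (22 mm front to rear, 78 mm across). It moves down with the section; z up, axes parallel to the enclosure's.
- rim_left (a point): Centre of the top face of the grey rim section at the side reached next going clockwise from the front, on the enclosure's +y side (128 mm front to rear, 22 mm across). It moves down with the section; z up, axes parallel to the enclosure's.
- rim_rear (a point): Centre of the top face of the grey rim section at the rear, opposite the latch (22 mm front to rear, 78 mm across). It moves down with the section; z up, axes parallel to the enclosure's.
- rim_right (a point): Centre of the top face of the grey rim section at the last side, on the enclosure's -y side (128 mm front to rear, 22 mm across). It moves down with the section; z up, axes parallel to the enclosure's.
- snap_front (a joint): How far the front rim section is pressed down, in m: 0 unclipped, 0.006 clicked shut against its stop. It takes about 6 N straight down to start it; past half way it snaps down and stays; let go before half way it springs back up. It goes down level wherever along it one presses.
- snap_left (a joint): How far the left rim section is pressed down, in m: 0 unclipped, 0.006 clicked shut against its stop. It takes about 6 N straight down to start it; past half way it snaps down and stays; let go before half way it springs back up. It goes down level wherever along it one presses.
- snap_rear (a joint): How far the rear rim section is pressed down, in m: 0 unclipped, 0.006 clicked shut against its stop. It takes about 6 N straight down to start it; past half way it snaps down and stays; let go before half way it springs back up. It goes down level wherever along it one presses.
- snap_right (a joint): How far the right rim section is pressed down, in m: 0 unclipped, 0.006 clicked shut against its stop. It takes about 6 N straight down to start it; past half way it snaps down and stays; let go before half way it springs back up. It goes down level wherever along it one presses.
- drive0: One of three small orange drives lying in a row beside the enclosure, 50 x 78 x 14 mm, loose, not part of the work. Origin: centre of the underside.
- drive1: One of three small orange drives lying in a row beside the enclosure, 50 x 78 x 14 mm, loose, not part of the work. Origin: centre of the underside.
- drive2: One of three small orange drives lying in a row beside the enclosure, 50 x 78 x 14 mm, loose, not part of the work. Origin: centre of the underside.
- pen_holder: Glass pen holder, 76 mm across, 90 mm tall, with pens up to 130 mm high, loose, not part of the work. Origin: centre of the underside.
- mug: White mug, 76 mm across, 85 mm tall, loose, not part of the work. Origin: centre of the underside.
- driver: Screwdriver, 170 mm long, lying beyond the enclosure, loose, not part of the work. Origin: on its axis, at its underside.
- cap_jar: Small jar, 44 mm across, 40 mm tall, loose, not part of the work. Origin: centre of the underside.
Mind the look-alikes: they are no part of the job. Of the things shaped like the enclosure, the silver one is meant.

How it is judged:
On the way, in this order (a step that is already met when the one before it is completed fails the run):
1. the rim section over the latch is clicked shut (value of joint snap_front above 0.005 m), for 0.2 s.
2. the rim section on the next side clockwise is clicked shut (value of joint snap_left above 0.005 m), for 0.2 s.
3. the rim section at the rear is clicked shut (value of joint snap_rear above 0.005 m), for 0.2 s.
4. the rim section on the last side is clicked shut (value of joint snap_right above 0.005 m), for 0.2 s.
At the end, for the whole second after the job is handed in: All four rim sections pressed at least 5 of their 6 mm; the enclosure upright (within 0.05 rad), at rest and within 20 mm of where it stood; every other thing within 20 mm of where it stood (value of joint each of snap_front, snap_left, snap_rear, snap_right above 0.005 m and distance of each of enclosure, drive0, drive1, drive2, pen_holder, mug, driver, cap_jar from where it was at the start of the episode below 0.02 m and angle between enclosure's own z axis and vertical below 0.05 rad and linear speed of enclosure below 0.01 m/s and angular speed of enclosure below 0.1 rad/s); the robot touches nothing.
It fails at once if the enclosure is lifted or tipped (height (world z) of enclosure above 0.012 m or angle between enclosure's own z axis and vertical above 0.12 rad).
It fails at once if the enclosure is shoved along (more than 20 mm) (distance of enclosure from where it was at the start of the episode above 0.02 m).
It fails at once if a drive or another bystander is moved, lifted or knocked over (more than 20 mm) (distance of any of drive0, drive1, drive2, pen_holder, mug, driver, cap_jar from where it was at the start of the episode above 0.02 m).
It fails at once if the pen holder, mug or jar is tipped (angle between any of pen_holder, mug, cap_jar's own z axis and vertical above 0.3 rad).
It also fails if it takes over 51 s, if anything falls off the work surface, if the arm or the gripper's body presses on something with over 40 N, if the wrist force passes 120 N, or if a joint passes its speed limit or range.

## Working session

There is one attempt and no reset: what is moved stays moved. The work goes in short steps, Python scripts to look and compute and a shell command to move; the robot and the scene stay as the last step left them, time stands still between calls to the robot, and variables do not carry over. Pictures are saved under pics/ and viewed, at most 10 in all, crops included, and the job is handed in when it is done.

```bash
mkdir -p pics; cat > h.py <<'E'
import numpy as np, cv2
from plant import *
def world(cam,px,z=None,d=None):
    c=camera_info(cam);T=np.array(c["T"])
    r=np.array([(px[0]-c["cx"])/c["fx"],-(px[1]-c["cy"])/c["fy"],-1.])
    o=T[:3,3];v=T[:3,:3]@r
    if d is None: d=(z-o[2])/v[2]
    return o+v*d
E
python3 - <<'E'
from h import *
for c in ("top","side"):
    im,d=grab_frame(c); cv2.imwrite(f"pics/{c}0.png",im)
    print(c,{k:v for k,v in camera_info(c).items() if k!="T"}, np.array(camera_info(c)["T"]).round(3).tolist())
    for n in ["enclosure","panel","latch","rim_front","rim_left","rim_rear","rim_right"]:
        for r in pinpoint(c,n)[:3]:
            p=r["position"]; u,v=int(round(p[0])),int(round(p[1]))
            print(n,round(r["conf"],2),np.round(p,1), world(c,p,d=d[v,u]).round(3) if 0<=v<420 and 0<=u<560 else "")
print(state())
E
```

```text
top {'fx': 427.46775786419295, 'fy': 427.46775786419295, 'cx': 282.0538424302742, 'cy': 209.48728136460778} [[0.013, 0.993, -0.12, 0.32], [-1.0, 0.014, 0.004, 0.021], [0.006, 0.12, 0.993, 1.183], [0.0, 0.0, 0.0, 1.0]]
enclosure 0.86 [402.1 183.5] [ 0.532 -0.303  0.058]
enclosure 0.76 [178.2 314.5] [0.181 0.281 0.057]
enclosure 0.7 [265.  186.5] [0.517 0.063 0.062]
panel 0.97 [263.4 183.3] [0.526 0.068 0.063]
panel 0.68 [169.6 318.1] [0.171 0.303 0.055]
panel 0.67 [405.5 179.6] [ 0.542 -0.313  0.058]
latch 0.73 [138.6 296.7] [0.22  0.403 0.002]
latch 0.62 [282.1 215.6] [0.443 0.017 0.038]
latch 0.57 [426.4 158. ] [ 0.601 -0.369  0.062]
rim_front 0.82 [278.  203.4] [0.474 0.028 0.049]
rim_front 0.67 [144.1 306. ] [0.202 0.368 0.061]
rim_front 0.53 [427.7 159.9] [ 0.595 -0.371  0.066]
rim_left 0.9 [178.6 295.6] [0.23  0.28  0.065]
rim_left 0.88 [245.4 189.3] [0.508 0.115 0.067]
rim_left 0.62 [426.8 192. ] [ 0.509 -0.368  0.061]
rim_rear 0.81 [197.2 331.1] [0.141 0.229 0.065]
rim_rear 0.74 [249.9 156.9] [0.597 0.105 0.064]
rim_right 0.96 [393.8 165.4] [ 0.579 -0.28   0.067]
rim_right 0.7
[... 1196 characters left out ...]
8, 'joint_pos': array([ 9.91991184e-01,  5.26813242e-02,  1.61286194e+00, -1.01638706e-05,
        1.47600282e+00, -1.19016775e-01]), 'joint_vel': array([ 0.00157796,  0.00059961, -0.00151318,  0.00215212, -0.00192492,
        0.00123394]), 'joint_efforts': array([ 1.67318754e-03, -3.93631089e+01, -3.70449185e+01,  1.05147694e-04,
        3.35080358e-04,  4.62834805e-06]), 'tool_pos': array([0.27735872, 0.56008289, 0.23133793]), 'tool_rot': array([1.27158946e-05, 2.27874025e-01, 9.73690622e-01, 2.01552706e-05]), 'contact_force': array([-0.17642842, -0.12356573,  0.71552799]), 'ft_torque': array([-0.00687026,  0.03136149, -0.01179108]), 'grasp_force': 0.0, 'gripper_width': 0.9982420469859539}
```

View pics/top0.png

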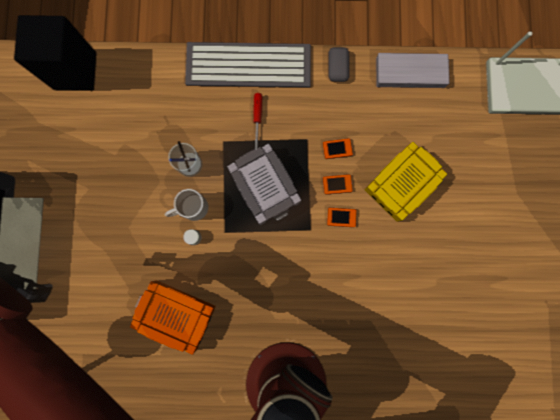

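```bash
python3 - <<'E'
import cv2
a=cv2.imread("pics/top0.png")[120:260,195:355];b=cv2.imread("pics/side0.png")[130:300,180:400]
cv2.imwrite("pics/crop0.png",cv2.resize(b,None,fx=3.6,fy=3.5,interpolation=cv2.INTER_CUBIC))
E
```

```text
(no output)
```

View pics/crop0.png

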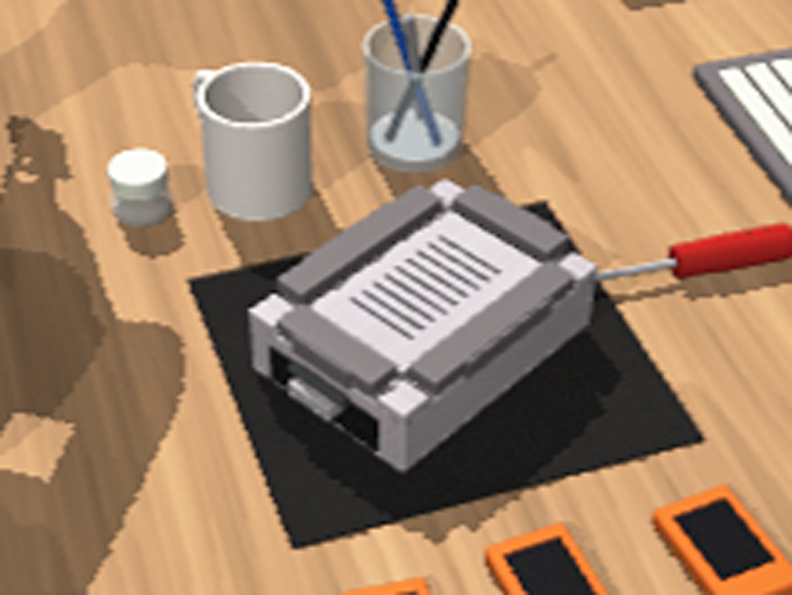

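The candidates in the top picture are silver (264,184), yellow (407,181) and orange (173,317). The silver one on the black pad is meant. Its latch shows at (282,216), towards the robot. The enlarged crop confirms the latch under the front section at about (318,395), with the mug, pen holder and jar to the +y side. Next I fit the pose from the raised rim tops and the points.

```bash
cat >> h.py <<'E'
def fit():
    out=[]
    for c in ("top","side"):
        im,d=grab_frame(c)
        v,u=np.mgrid[0:420,0:560]; ci=camera_info(c);T=np.array(ci["T"])
        P=np.stack([(u-ci["cx"])/ci["fx"]*d,-(v-ci["cy"])/ci["fy"]*d,-d],-1)@T[:3,:3].T+T[:3,3]
        m=(d>0)&(P[...,2]>.045)&(P[...,2]<.08)&(abs(P[...,0]-.526)<.13)&(abs(P[...,1]-.066)<.12)
        n,l,s,_=cv2.connectedComponentsWithStats(m.astype(np.uint8)); k=1+s[1:,4].argmax()
        q=P[l==k]; (cx,cy),wh,a=cv2.minAreaRect((q[:,:2]*1000).astype(np.float32))
        print(c,len(q),"c",round(cx,1),round(cy,1),np.round(wh,1),round(a,1),"zpct",np.percentile(q[:,2],[5,50,90,98]).round(4))
E
python3 - <<'E'
from h import *
fit()
for n in ["mug","pen_holder","cap_jar","driver"]:
    r=pinpoint("top",n); 
    if r: print(n,round(r[0]["conf"],2),world("top",r[0]["position"],z=0).round(3))
E
```

```text
top 3333 c 526.1 65.1 [189.  133.7] 29.9 zpct [0.0534 0.0625 0.0697 0.0717]
side 3991 c 527.0 65.2 [190.9 137.7] 29.9 zpct [0.0503 0.0625 0.0701 0.0713]
mug 0.74 [0.462 0.258 0.   ]
pen_holder 0.9 [0.587 0.274 0.   ]
cap_jar 0.64 [ 0.526 -0.133  0.   ]
driver 0.88 [0.713 0.096 0.   ]
```

```bash
python3 -m handwheel '[[[0.014,-0.04,0,0,0,0],[0.014,-0.04,0,0,0,0],[0.014,-0.04,0,0,0,0],[0.014,-0.04,0,0,0,0],[0.014,-0.04,0,0,0,0],[0.014,-0.04,0,0,0,0],[0.014,-0.04,0,0,0,0],[0.014,-0.04,0,0,0,0],[0.014,-0.04,0,0,0,0],[0.014,-0.04,0,0,0,0],[0.014,-0.04,0,0,0,0],[0.014,-0.04,0,0,0,0],[0.012,-0.04,0,0,0,0],[0,-0.014,0,0,0,0],[0,0,0,0,0,0],[0,0,0,0,0,0]]]' 0
```

```text
time: 2.43
tool_pos: [0.4545, 0.0337, 0.2313]
tool_rot: [-0.0, 0.229, 0.973, 0.0]
contact_force: [0.4, -0.1, 0.5]
gripper_width: 0.001
grasp_force: 0.0
```

Centre is (0.5265, 0.065) and yaw is 30°, with heights as expected. Pressing points: front (0.456, 0.0245), left (0.4985, 0.1135), rear (0.597, 0.1055), right (0.5545, 0.0165).

```bash
python3 -m handwheel '[[[0.002,-0.009,-0.03,0,0,0],[0,0,-0.04,0,0,0],[0,0,-0.04,0,0,0],[0,0,-0.03,0,0,0],[0,0,-0.01,0,0,0],[0,0,0,0,0,0],[0,0,0,0,0,0]]]' 0
python3 - <<'E'
from h import *
im,d=grab_frame("side"); cv2.imwrite("pics/side1.png",cv2.resize(im[130:300,180:400],None,fx=3.6,fy=3.5))
E
```

```text
time: 3.02
tool_pos: [0.457, 0.0261, 0.0823]
tool_rot: [0.0, 0.227, 0.974, 0.0]
contact_force: [-0.3, -0.1, 0.9]
gripper_width: 0.001
grasp_force: 0.0
```

View pics/side1.png

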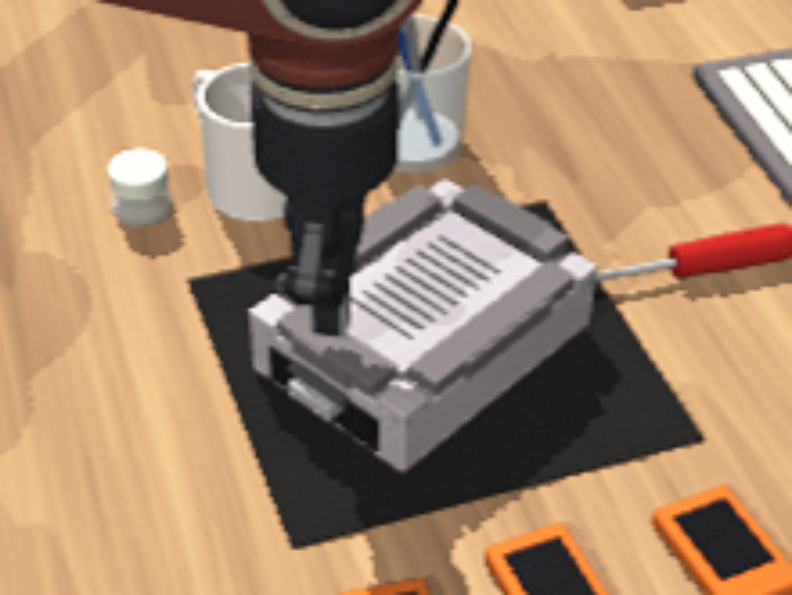

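The shut fingertips hang just above the middle of the front section, at about (330,330) in the crop, well centred. Now I press gently.

```bash
python3 -m handwheel '[[[0,0,-0.004,0,0,0],[0,0,-0.004,0,0,0],[0,0,-0.003,0,0,0],[0,0,-0.002,0,0,0],[0,0,-0.002,0,0,0],[0,0,-0.002,0,0,0],[0,0,-0.001,0,0,0],[0,0,0,0,0,0],[0,0,0,0,0,0]]]' 0
```

```text
time: 3.82
tool_pos: [0.4563, 0.0252, 0.063]
tool_rot: [-0.0, 0.228, 0.974, -0.0]
contact_force: [-0.3, 0.7, 0.1]
gripper_width: 0.002
grasp_force: 0.0
```

```bash
python3 -m handwheel '[[[0,0,-0.001,0,0,0],[0,0,-0.001,0,0,0],[0,0,0,0,0,0],[0,0,0,0,0,0]]]' 0
```

```text
time: 4.15
tool_pos: [0.4564, 0.0252, 0.0629]
tool_rot: [-0.001, 0.228, 0.974, -0.0]
contact_force: [-6.2, -0.3, 12.5]
gripper_width: 0.002
grasp_force: 6.1
```

The section is on its stop: z = 0.063 holding 12 N. Lift and go to the left section.

```bash
python3 -m handwheel '[[[0,0,0.01,0,0,0],[0,0,0.025,0,0,0],[0.014,0.03,0,0,0,0],[0.014,0.03,0,0,0,0],[0.014,0.0285,0,0,0,0],[0,0,-0.015,0,0,0],[0,0,0,0,0,0],[0,0,0,0,0,0]]]' 0; python3 - <<'E'
from h import *
im,d=grab_frame("side"); cv2.imwrite("pics/side2.png",cv2.resize(im[130:300,180:400],None,fx=3.6,fy=3.5))
E
```

```text
time: 4.82
tool_pos: [0.4974, 0.1138, 0.0803]
tool_rot: [-0.001, 0.228, 0.974, -0.001]
contact_force: [0.4, -0.5, -0.3]
gripper_width: -0.003
grasp_force: 0.0
```

View pics/side2.png

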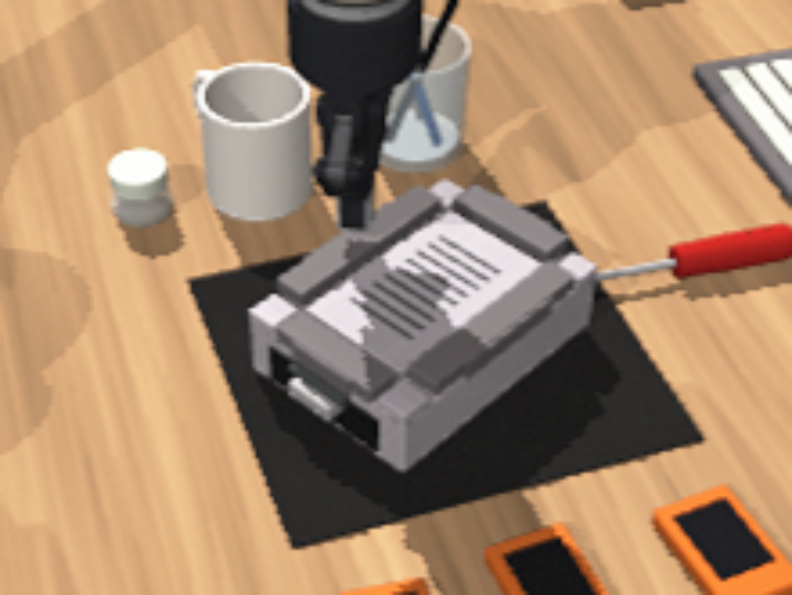

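The front section is now visibly lower, at about (335,350). The fingertip hovers over the middle of the left section at about (355,225).

```bash
python3 -m handwheel '[[[0.001,0,-0.004,0,0,0],[0,0,-0.004,0,0,0],[0,0,-0.002,0,0,0],[0,0,-0.002,0,0,0],[0,0,-0.002,0,0,0],[0,0,-0.002,0,0,0],[0,0,-0.002,0,0,0],[0,0,-0.001,0,0,0],[0,0,0,0,0,0],[0,0,0,0,0,0],[0,0,0,0,0,0]]]' 0
```

```text
time: 5.78
tool_pos: [0.4997, 0.1137, 0.063]
tool_rot: [0.0, 0.228, 0.974, -0.0]
contact_force: [-2.2, -1.2, 6.5]
gripper_width: 0.001
grasp_force: 2.8
```

Left is shut against its stop. On to the rear section.

```bash
python3 -m handwheel '[[[0,0,0.01,0,0,0],[0,0,0.025,0,0,0],[0.033,-0.003,0,0,0,0],[0.033,-0.003,0,0,0,0],[0.031,-0.002,0,0,0,0],[0,0,-0.015,0,0,0],[0,0,0,0,0,0],[0,0,-0.004,0,0,0],[0,0,-0.004,0,0,0],[0,0,-0.002,0,0,0],[0,0,-0.002,0,0,0],[0,0,-0.002,0,0,0],[0,0,-0.002,0,0,0],[0,0,-0.002,0,0,0],[0,0,-0.002,0,0,0],[0,0,0,0,0,0],[0,0,0,0,0,0],[0,0,0,0,0,0]]]' 0
```

```text
time: 7.28
tool_pos: [0.5968, 0.1058, 0.063]
tool_rot: [0.0, 0.228, 0.974, 0.0]
contact_force: [-3.0, 0.5, 4.7]
gripper_width: 0.001
grasp_force: 2.6
```

```bash
python3 -m handwheel '[[[0,0,0.01,0,0,0],[0,0,0.025,0,0,0],[-0.014,-0.03,0,0,0,0],[-0.014,-0.03,0,0,0,0],[-0.014,-0.029,0,0,0,0],[0,0,-0.015,0,0,0],[0,0,0,0,0,0],[0,0,-0.004,0,0,0],[0,0,-0.004,0,0,0],[0,0,-0.002,0,0,0],[0,0,-0.002,0,0,0],[0,0,-0.002,0,0,0],[0,0,-0.002,0,0,0],[0,0,-0.002,0,0,0],[0,0,-0.002,0,0,0],[0,0,0,0,0,0],[0,0,0,0,0,0],[0,0,0,0,0,0]]]' 0
```

```text
time: 8.78
tool_pos: [0.555, 0.0169, 0.063]
tool_rot: [0.0, 0.228, 0.974, 0.0]
contact_force: [-1.9, 1.5, 5.6]
gripper_width: 0.0
grasp_force: 2.6
```

Right is shut too. Lift straight up, back off towards the robot, and check.

```bash
python3 -m handwheel '[[[0,0,0.01,0,0,0],[0,0,0.03,0,0,0],[0,0,0.04,0,0,0],[0,0,0.04,0,0,0],[0,0,0.04,0,0,0],[0,-0.04,0,0,0,0],[0,-0.04,0,0,0,0],[0,-0.04,0,0,0,0],[0,-0.04,0,0,0,0],[0,-0.03,0,0,0,0],[0,0,0,0,0,0],[0,0,0,0,0,0],[0,0,0,0,0,0]]]' 0; python3 - <<'E'
from h import *
fit()
im,d=grab_frame("side"); cv2.imwrite("pics/side3.png",cv2.resize(im[130:300,180:400],None,fx=3.6,fy=3.5))
C=np.array([.5265,.065]);a=np.radians(30);X=np.array([np.cos(a),np.sin(a)]);Y=np.array([-X[1],X[0]])
for c in ("top","side"):
    _,d=grab_frame(c);ci=camera_info(c);T=np.array(ci["T"])
    v,u=np.mgrid[0:420,0:560]
    P=np.stack([(u-ci["cx"])/ci["fx"]*d,-(v-ci["cy"])/ci["fy"]*d,-d],-1)@T[:3,:3].T+T[:3,3]
    q=P[...,:2]-C
    for n,o in dict(front=(-.081,0),left=(0,.056),rear=(.081,0),right=(0,-.056),panel=(0,0)).items():
        h=(.006,.03) if o[0] else (.05,.006)
        m=(abs(q@X-o[0])<h[0])&(abs(q@Y-o[1])<h[1])&(d>0)&(P[...,2]>.03)
        print(c,n,m.sum(),np.median(P[m][:,2]).round(4) if m.any() else None)
E
```

```text
time: 9.87
tool_pos: [0.5543, -0.173, 0.2222]
tool_rot: [-0.0, 0.228, 0.974, 0.0]
contact_force: [-0.3, 1.2, -0.3]
gripper_width: 0.0
grasp_force: 0.0
top 3310 c 524.4 64.1 [192.6 133.6] 30.0 zpct [0.0529 0.061  0.0641 0.0659]
side 3878 c 527.2 65.6 [192.4 137.1] 30.0 zpct [0.0513 0.0618 0.0641 0.0652]
top front 100 0.0623
top left 168 0.0625
top rear 99 0.0626
top right 166 0.0629
top panel 162 0.0607
side front 143 0.0632
side left 153 0.0635
side rear 92 0.0635
side right 194 0.0634
side panel 176 0.0616
```

View pics/side3.png

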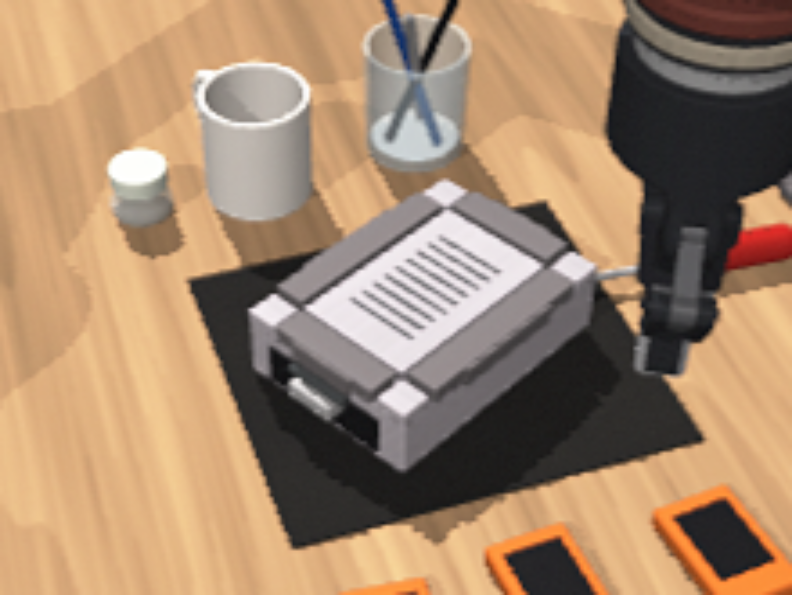

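All four sections sit flush at about 63 mm above the table. The enclosure and its neighbours are unmoved, and the gripper is clear at z = 0.22.

```bash
python3 -c "from plant import *; print(job_done())"
```

```text
the job is handed in; nothing more can be done
None
```

All four rim sections of the silver enclosure's cover were pressed fully home in the order front, left, rear, right; the enclosure and the things seen around it stayed put, the arm ended clear, and the job is handed in, though no verdict was returned.

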